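Prop and hold a kendama spindle stand

TASK

Flip the spindle stand's kickstand down, over its top centre and fully home, while the frame still leans; then bring the leaning frame fully upright so that the kickstand's foot comes down on the cart, and keep holding the frame there with the fingers, on the frame and not on the kickstand. The overhung hub tips it back as soon as it is let go, so finish while still holding it upright: do not release it. Leave the loose things on the cart where they are.

Things in the scene. Friction and masses are not known exactly. Their poses are not given: they have to be found in the camera images.
- stand_base: Grey base plate of the spindle stand, bolted down, 140 (x) x 115 (y) x 10 mm (y from -69 to +46 mm). Origin on the cart surface directly below the frame's hinge axis, which is parallel to its x axis, 22 mm up. The frame leans towards its -y; the kickstand sits on the frame's -x side and swings towards +y. Offsets of all stand parts are in this frame
- stand (a joint): Lean of the aluminium frame about the base hinge, rad: 0 fully upright (end stop), 0.35 leaning to the base's -y on its other stop, where it starts and to which its weight (0.7 to 1.2 kg) pulls it; 1.5 to 3 N at the grip tab raises it, 0.3 to 1 N holds it upright. The frame is 84 mm wide along x, 14 mm thick: two uprights and a top bar 158 to 170 mm from the hinge
- hub (a point): Centre of the navy 60 mm tama ball on the frame's dark steel hub (52 mm across), overhung on the frame's -y side: 95 mm from the hinge along the frame and 66 mm out
- grip_tab (a point): Point on the frame's yellow grip tab, at x = 0 and 212 mm from the hinge along the frame (234 mm above the cart when upright). The tab is 28 mm wide along x, 14 mm thick along y, and stands above the top bar from 170 to 236 mm from the hinge. Axes are the frame's: x along the hinge, z up the frame
- kickstand (a joint): Angle of the black kickstand from the frame's upward direction towards the base's +y, rad: -0.25 stowed (start), 2.6 fully down, both stops. Over centre by weight (0.12 kg): past plumb (0.35 on the leaning frame) it drops to the far stop; under 1 N at the lug moves it. Bar 10 x 14 mm, 141 mm long, pivot at x = -50 mm, 100 mm up the frame. Down and upright, its foot meets the cart 69 mm to +y
- lug (a point): Middle of the kickstand's orange lug, a round pin 12 mm in diameter along x, 115 mm from the kickstand's pivot; it sticks out from the leg towards -x, from x = -55 to -90 mm (middle at -73 mm). Push it or pinch it to swing the kickstand
- sara_cup: Unsanded beech sara cup, 50 mm across, 40 mm high; origin under its centre. Leave alone
- brass_plug: Brass thread insert plug, 26 mm across, 24 mm high; origin under its centre. Leave alone
- caliper_block: Dark hardwood caliper block with a gap across its top, 90 x 50 x 40 mm; origin under its centre. Leave alone
- tama: Matte navy tama ball, 60 mm, standing on its flat; origin under its centre. Leave alone
- sanding_block: Cork sanding block with a red sole, 85 x 50 x 28 mm; origin under its centre. Leave alone
- lacquer_jar: Amber lacquer jar, 52 mm across, 65 mm high; origin under its centre. Leave alone

How it is judged:
By the outcome, as a careful person would: the job done as asked, in the order asked, and still so for the second after the job is handed in, while the arm keeps its last pose, push and grip.
It also fails if it takes over 45 s, if anything falls off the work surface, if the arm or the gripper's body presses on something with over 40 N, if the wrist force passes 120 N, or if a joint passes its speed limit or range.

ROBOT

A 7-joint arm with a two-finger parallel gripper is mounted at the origin on the work surface. World frame = base frame: x ahead of the robot, y to its left, z up, the work surface at z = 0. Lengths are in mm, angles in rad, forces in N, time in s.
With the tool pointing down it reaches from about 425 to 1025 mm from the base axis. Payload 9.4 kg.
Tool frame: the origin (TCP) lies at the very end of the fingers, on their centre line; the grasp point (between the pads) lies 19 mm behind it; z points along the fingers, y is the line along which they close (so a half turn about z gives the same grasp; the last joint's range is limited). The gripper opens to 93 mm and grips with 3 to 60 N. Pads are 15 mm wide; open, the fingers measure 128 mm over their backs; the gripper's body (75 mm by 188 mm) begins 65 mm behind the grasp point.
Start: joints at [1.206, 0.599, -0.003, 1.599, 0.002, 0.943, -0.08], TCP at [205.776, -695.184, 218.618] pointing down, gripper open.
Joint ranges: [-2.57, 2.57], [-0.35, 1.97], [-1.29, 1.29], [0.11, 2.56], [-1.05, 4.19], [0.11, 1.86], [-2.63, 2.63]. Speed limits (rad/s): [2.22, 2.22, 3.01, 3.01, 3.14, 3.14, 3.14].

INTERFACE

Orientations are given as [roll, pitch, yaw] about the fixed x, y, z axes, in that order (R = Rz(yaw) Ry(pitch) Rx(roll)).
In Python, from bench import monitor, eyes, env gives the robot as it stands.
- The arm moves only by the tool jog_arm, called after "Call:" in YAML: its name, and indented under it one key for each argument. Schema: {"type":"object","properties":{"motion":{"type":"array","items":{"type":"object","properties":{"pos":{"type":"array","items":{"type":"number"},"minItems":3,"maxItems":3},"yaw":{"type":"number"},"aperture":{"type":"number"}},"additionalProperties":false,"required":["aperture"]},"minItems":1,"maxItems":8},"grip_force":{"type":"number"},"only":{"type":"string"},"quiet":{"type":"boolean"},"lines":{"type":"string"}},"required":["motion"],"additionalProperties":false}. motion is a list of rows, 1 to 8 of them, each an object with the fields pos (a list: dx, dy, dz in mm), yaw (a turn about the tool's z in rad), aperture (the finger opening in mm); a field left out counts as zero (the opening has to be given); each row is the pose to reach, as a shift and turn from the pose commanded when the call began, along the tool's axes at that moment; what a row does not reach only later rows make up. A row lasts 1/12 s, in which the tool goes at most 41.7 mm and 0.125 rad, less where a joint would pass 70% of its speed; a pose out of reach is approached as far as the arm can. The fingers move at their own pace and stop on an object; grip_force is the grip in N (left out, the last holds). Time passes only in rows, so rows that do not move let the fingers close. The tool returns the time, the measured TCP pose, the force, the opening and the grip force at its end. only (a regular expression) keeps the lines of the reply that match it, lines (a string "A,B") keeps lines A to B, and quiet returns only ok. Input that does not fit is refused with a message, and nothing moves.
- monitor.sense(): the state, without advancing time (a new reading comes with each control period).
- eyes.camera(name): name is "scene" or "top" or "wrist"; returns (picture, depth): 400x640x3 uint8, red, green, blue; 400x640 float32, mm along the optical axis (not along the pixel's ray), 0 where there is no reading.
- eyes.camera_info(name): a dict with "fx", "fy", "cx", "cy" (pixels), "world_to_cam" (4x4, takes a point from world to camera coordinates). Camera axes: x right, y up, looking along -z (the intrinsics and any distortion apply to the point x, -y, -z); pixel columns grow to the right and rows downward; lengths in mm; the calibration is good to about 2 mm. A picture is of the moment at which its call begins: read the wrist's pose just before it. camera_info takes no time and is no camera call; for the wrist camera it gives the pose at the moment of the call.
- env.close_job(): hands the job in; it is judged then, once.
The state is a dict: "t": time; "q": joint angles; "qvel": joint speeds; "joint_torque": joint torques, N m; "tcp_pos": TCP position; "tool_rot": TCP orientation; "ft_force": force on the tool from outside, world axes, zero at the start; "wrist_torque": the same for the moment, N m; "opening": finger opening in mm; "grasp_force": force on a finger pad.
Only numpy, scipy, OpenCV 4.12 (cv2) and the standard library are available. Lean on these libraries where they do the work, as an engineer would, in place of code of your own. Each camera call takes 0.05 s, during which the arm holds its last target. There are 200 camera calls.

## Working session

There is one attempt and no reset: what is moved stays moved. The work goes in short steps, Python scripts to look and compute and a tool call to move; the robot and the scene stay as the last step left them, time stands still between calls to the robot, and variables do not carry over. Pictures are saved under pics/ and viewed, at most 10 in all, crops included, and the job is handed in when it is done.

```bash
ls; mkdir -p pics
```

Run:
```python
from bench import monitor, eyes, env
import cv2,numpy as np
print(monitor.sense())
for n in ("scene","top"):
    p,d=eyes.camera(n); np.savez(f"pics/{n}0.npz",p=p,d=d); cv2.imwrite(f"pics/{n}0.png",p[:,:,::-1]); print(n,eyes.camera_info(n))
a=cv2.imread("pics/scene0.png");b=cv2.imread("pics/top0.png")
```

```text
pics
{'t': 0.0, 'q': array([ 1.20629694,  0.60011097, -0.00253115,  1.60014773,  0.00178939,
        0.94289301, -0.07982422]), 'qvel': array([ 0.00040147, -0.00100768,  0.00236285, -0.00161064,  0.00073868,
       -0.0012646 ,  0.00171731]), 'joint_torque': array([ 6.24732684e-05, -7.65091395e+01,  1.49772428e+00, -2.52357817e+01,
       -5.23762149e-02,  1.67504058e-02,  1.72555733e-04]), 'tcp_pos': array([ 205.62151353, -694.70957815,  217.76399186]), 'tool_rot': array([-3.14004215e+00,  1.41105665e-04,  2.87817581e-01]), 'ft_force': array([ 0.16272784, -0.23284273, -0.64780916]), 'wrist_torque': array([ 0.02959229,  0.05906787, -0.02441635]), 'grasp_force': 0.0, 'opening': 93.05721929224164}
scene {'fx': 457.85427277004885, 'fy': 457.85427277004885, 'cx': 325.2220248591389, 'cy': 202.06645400006772, 'world_to_cam': array([[ 6.33116327e-01,  7.73951332e-01,  1.27691620e-02,
        -3.61854648e+02],
       [-6.23377142e-01,  5.00023830e-01,  6.01146495e-01,
         2.61028730e+02],
       [ 4.58873245e-01, -3.88555665e-01,  7.99036821e-01,
        -1.53561581e+03],
       [ 0.00000000e+00,  0.00000000e+00,  0.00000000e+00,
         1.00000000e+00]])}
top {'fx': 364.9048507020542, 'fy': 364.9048507020542, 'cx': 323.19974799302014, 'cy': 197.3947790078575, 'world_to_cam': array([[-1.21534495e-02, -9.99590218e-01,  2.59169838e-02,
        -9.94742273e+00],
       [ 9.95203482e-01, -9.57588650e-03,  9.73567281e-02,
        -5.56520431e+02],
       [-9.70686550e-02,  2.69758926e-02,  9.94912045e-01,
        -1.16651108e+03],
       [ 0.00000000e+00,  0.00000000e+00,  0.00000000e+00,
         1.00000000e+00]])}
```

View pics/top0.png

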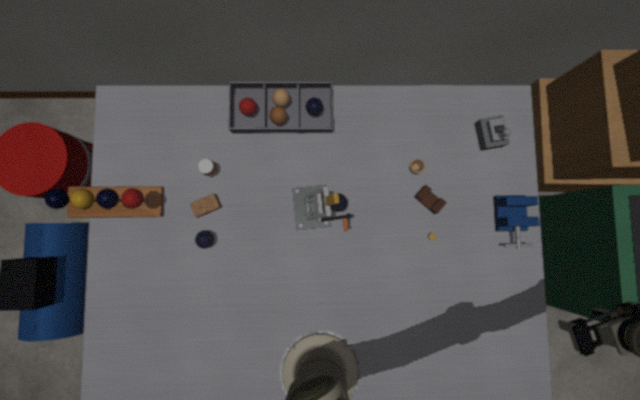

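View pics/scene0.png

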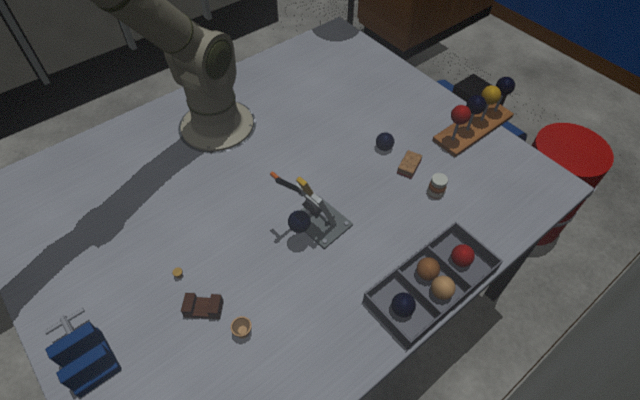

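The top view shows the stand at about (312, 207). The hub ball is at (341, 202), the yellow tab at (332, 199), and the orange lug at (347, 224), pointing towards the robot. In the scene view the tab is at (305, 187) and the lug at (275, 175). The frame leans roughly towards world -y.

Create h.py:
```python
import cv2,numpy as np
from bench import monitor,eyes,env
def unproj(n,u,v,d,ci=None):
    c=ci or eyes.camera_info(n); p=np.array([(u-c['cx'])/c['fx']*d,-(v-c['cy'])/c['fy']*d,-d])
    M=c['world_to_cam']; return M[:3,:3].T@(p-M[:3,3])
def ray(n,u,v):
    c=eyes.camera_info(n); o=unproj(n,u,v,0,c); q=unproj(n,u,v,1,c)-o; return o,q/np.linalg.norm(q)
def tri(a,b):
    (o1,d1),(o2,d2)=a,b; s=np.linalg.lstsq(np.c_[d1,-d2],o2-o1,rcond=None)[0]
    p,q=o1+s[0]*d1,o2+s[1]*d2; return (p+q)/2,np.linalg.norm(p-q)
def cloud(n,d,m):
    v,u=np.nonzero(m&(d>0)); c=eyes.camera_info(n)
    return np.array([unproj(n,a,b,d[b,a],c) for a,b in zip(u,v)])
```

Run:
```python
from h import *
win={'top':(285,360,175,240),'scene':(260,360,160,250)}
H={}
for n in win:
    z=np.load(f'pics/{n}0.npz');p,d=z['p'],z['d'];hsv=cv2.cvtColor(p,cv2.COLOR_RGB2HSV)
    u0,u1,v0,v1=win[n];roi=np.zeros(d.shape,bool);roi[v0:v1,u0:u1]=1
    for k,lo,hi in(('lug',(4,140,80),(14,255,255)),('tab',(18,140,80),(32,255,255)),('ball',(105,60,10),(130,255,120))):
        m=(cv2.inRange(hsv,lo,hi)>0)&roi
        nl,l,s,c=cv2.connectedComponentsWithStats(m.astype(np.uint8))
        if nl<2: print(n,k,'none');continue
        i=1+np.argmax(s[1:,4]);H[n,k]=c[i];C=cloud(n,d,l==i)
        print(n,k,c[i].round(1),s[i],'med',np.median(C,0).round(),'min',C.min(0).round(),'max',C.max(0).round())
for k in('lug','tab','ball'):
    if ('top',k) in H and ('scene',k) in H: print(k,tri(ray('top',*H['top',k]),ray('scene',*H['scene',k])))
z=np.load('pics/top0.npz');d=z['d'];roi=np.zeros(d.shape,bool);roi[175:240,285:335]=1
C=cloud('top',d,roi);
print('table z',np.median(C[:,2]))
B=C[(C[:,2]>6)&(C[:,2]<15)];r=cv2.minAreaRect(B[:,:2].astype(np.float32));print(len(B),r,cv2.boxPoints(r))
p=z['p'];cv2.imwrite('pics/c1.png',cv2.resize(np.hstack([p[170:245,280:365,::-1]]),None,fx=7,fy=7,interpolation=cv2.INTER_CUBIC))
```

```text
top lug [345.2 223.3] [344 218   4  12  32] med [467. -70. 217.] min [451. -75. 214.] max [481. -67. 221.]
top tab [333.2 199. ] [327 194  12  10  89] med [531. -39. 241.] min [520. -50. 198.] max [544. -22. 250.]
top ball [340.2 204.1] [333 195  13  16  70] med [524. -67. 114.] min [510. -80. 103.] max [555. -43. 123.]
scene lug [274.  174.7] [271 172   7   6  22] med [459. -74. 215.] min [449. -78. 212.] max [470. -71. 218.]
scene tab [300.9 180.9] [297 177   9   8  39] med [534. -47. 242.] min [522. -53. 238.] max [547. -42. 246.]
scene ball [294.5 219.2] [290 211  10  16  65] med [536. -75. 110.] min [516. -85. 100.] max [553. -56. 118.]
lug (array([464.08799863, -72.91229718, 219.00235852]), np.float64(7.2953331589110375))
tab (array([529.80280602, -40.25451931, 232.67380516]), np.float64(6.574723869921964))
ball (array([527.78108337, -67.39196693,  95.28987481]), np.float64(2.584806600016255))
table z 5.9527063754572325
785 ((527.7745971679688, 31.52660369873047), (161.43482971191406, 212.61029052734375), 87.46517944335938) [[418.00363  -44.410324]
 [630.4059   -53.81334 ]
 [637.54553  107.46353 ]
 [425.1433   116.86655 ]]
```

View pics/c1.png

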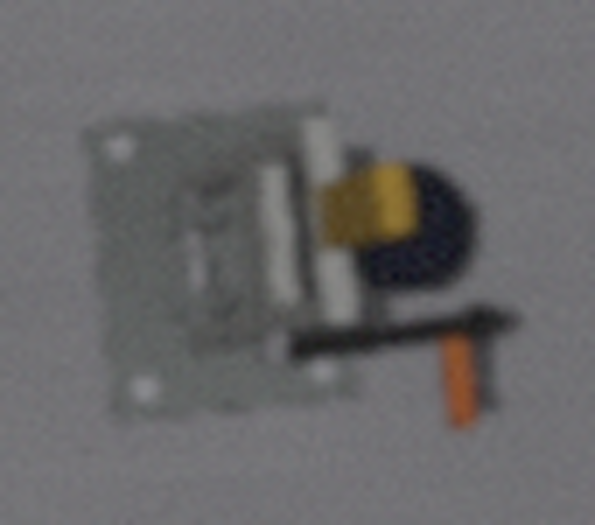

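Crop c1 is 7x zoom from (280,170). The base corners are at crop (85,130), (115,415), (325,105) and (355,395). The lug's pin runs from about (455,335) to (462,425), and the tab's top is at (397,200).

Add to h.py:
```python
def onplane(n,u,v,z):
    o,q=ray(n,u,v); return o+q*(z-o[2])/q[2]
```

Run:
```python
from h import *
c=np.array([(85,130),(115,415),(325,105),(355,395)])/7+[280,170]-0.43
L=np.array([(70,46),(-70,46),(70,-69),(-70,-69)],float)
W=np.array([onplane('top',*x,10)[:2] for x in c]);print(W.round(1))
a=L-L.mean(0);b=W-W.mean(0);yaw=np.arctan2((a[:,0]*b[:,1]-a[:,1]*b[:,0]).sum(),(a*b).sum())
R=np.array([[np.cos(yaw),-np.sin(yaw)],[np.sin(yaw),np.cos(yaw)]]);o=W.mean(0)-R@L.mean(0)
print('yaw',yaw,'origin',o,'res',(W-(L@R.T+o)).round(1))
def st(x,s,out,th=.35): # s along frame, out towards -y
    y=-s*np.sin(th)-out*np.cos(th); z=22+s*np.cos(th)-out*np.sin(th); return np.r_[R@[x,y]+o,z]
print('hub',st(0,95,66),'tab',st(0,212,0),'tabtop',st(0,236,0),'pivot',st(-50,100,0))
for al in(-.25,.35):
  print('lug',st(-73,100+115*np.cos(al),-115*np.sin(al)))
np.savez('base.npz',R=R,o=o,yaw=yaw)
def pj(n,p):
    c=eyes.camera_info(n);q=c['world_to_cam']@np.r_[p,1];return (c['fx']*q[0]/-q[2]+c['cx'],c['cy']-c['fy']*q[1]/-q[2])
for n in('top','scene'): print(n,'hub',pj(n,st(0,95,66)),'tabtop',pj(n,st(0,236,0)),'lug',pj(n,st(-73,100+115*np.cos(-.25),115*np.sin(.25))))
```

```text
[[589.9  87.7]
 [455.1  74.2]
 [600.9 -26.3]
 [463.1 -38.7]]
yaw 0.09019477561799523 origin [526.22875963  35.67207967] res [[-1.9 -0.1]
 [ 2.7 -1. ]
 [-1.3  0.4]
 [ 0.4  0.7]]
hub [534.7472697  -58.51738789  88.60915243] tab [532.77652266 -36.72676816 221.14701512] tabtop [533.51777886 -44.92286414 243.69196023] pivot [479.5205667   -2.98194699 115.93727128]
lug [462.46281648 -69.72355699 210.850867  ]
lug [456.61405692  -5.05361529 230.93727128]
top hub (np.float64(337.4960786224906), np.float64(202.27947374112665)) tabtop (np.float64(336.1923857598263), np.float64(197.92005060593632)) lug (np.float64(344.8690943587811), np.float64(224.69630659445275))
scene hub (np.float64(299.4136024777871), np.float64(220.551144424406)) tabtop (np.float64(301.5648425184483), np.float64(179.7906101525345)) lug (np.float64(276.3721589099197), np.float64(175.8298369338768))
```

Call:
jog_arm:
  motion:
    - {"pos": [408,-468,0],"yaw": 0.198,"aperture": 0}
    - {"pos": [408,-468,0],"yaw": 0.198,"aperture": 0}
    - {"pos": [408,-468,0],"yaw": 0.198,"aperture": 0}
    - {"pos": [408,-468,0],"yaw": 0.198,"aperture": 0}
    - {"pos": [408,-468,0],"yaw": 0.198,"aperture": 0}
    - {"pos": [408,-468,0],"yaw": 0.198,"aperture": 0}
    - {"pos": [408,-468,0],"yaw": 0.198,"aperture": 0}
    - {"pos": [408,-468,0],"yaw": 0.198,"aperture": 0}
  grip_force: 10

```text
t: 0.77
tcp_pos: [344.8, -390.1, 218.5]
tool_rot: [-3.141, 0.0, 0.09]
ft_force: [0.9, -0.6, -0.1]
opening: 43.9
grasp_force: 0.0
```

```bash
python3 -c "
from bench import monitor
s=monitor.sense();print(s['tcp_pos'],s['tool_rot'])"
```

```text
[ 344.79089454 -390.10002566  218.50779611] [-3.14141708e+00  1.39163993e-04  8.96831128e-02]
```

Call:
jog_arm:
  motion:
    - {"pos": [142,-248,0],"aperture": 0}
    - {"pos": [142,-248,0],"aperture": 0}
    - {"pos": [142,-248,0],"aperture": 0}
    - {"pos": [142,-248,0],"aperture": 0}
    - {"pos": [142,-248,0],"aperture": 0}
    - {"pos": [142,-248,0],"aperture": 0}
    - {"pos": [142,-248,0],"aperture": 0}
    - {"pos": [142,-248,16],"aperture": 0}

```text
t: 1.43
tcp_pos: [468.2, -125.6, 204.4]
tool_rot: [-3.14, -0.006, 0.099]
ft_force: [0.9, -0.4, -0.1]
opening: 0.7
grasp_force: 0.0
```

Run:
```python
from h import *
p,d=eyes.camera('scene');q,e=eyes.camera('top');w,f=eyes.camera('wrist')
r=lambda a:cv2.resize(a,None,fx=5,fy=5,interpolation=cv2.INTER_CUBIC)
cv2.imwrite('pics/a2.png',np.hstack([r(p[150:260,250:330,::-1]),r(q[160:270,290:370,::-1])]))
s=monitor.sense();print(s['tcp_pos'],s['ft_force'])
```

```text
[ 462.83402521 -132.01915928  201.88481363] [-0.7075654   0.38986137  0.50541596]
```

View pics/a2.png

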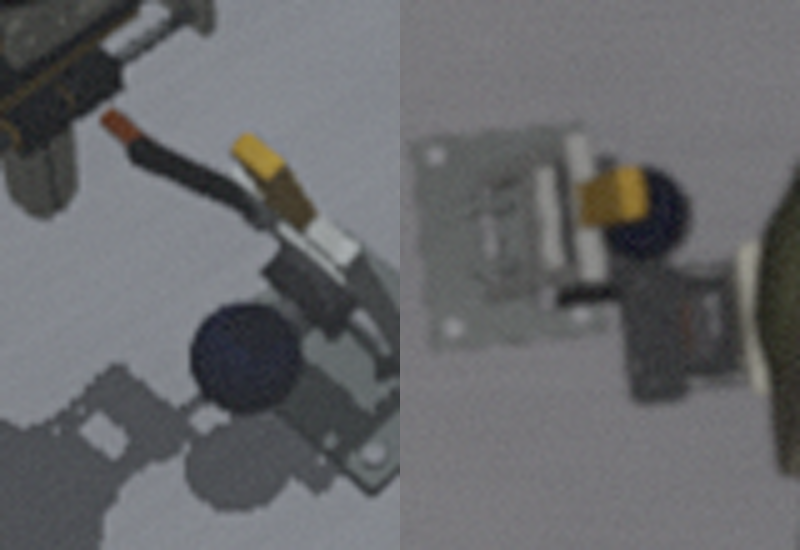

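The scene half of the picture shows the closed fingers at (40,180), just short of the orange lug at (118,125), both at the same height. The gripper body is above everything. Next I push along the stand's +y.

Call:
jog_arm:
  motion:
    - {"pos": [0,-25,0],"aperture": 0}
    - {"pos": [0,-38,0],"aperture": 0}
    - {"pos": [0,-50,0],"aperture": 0}
    - {"pos": [0,-60,0],"aperture": 0}
    - {"pos": [0,-70,0],"aperture": 0}
    - {"pos": [0,-80,0],"aperture": 0}
    - {"pos": [0,-90,0],"aperture": 0}
    - {"pos": [0,-100,0],"aperture": 0}

```text
t: 2.25
tcp_pos: [454.5, -32.1, 202.6]
tool_rot: [-3.142, 0.0, 0.089]
ft_force: [0.6, 0.1, 0.2]
opening: 0.5
grasp_force: 0.1
```

Call:
jog_arm:
  motion:
    - {"pos": [0,-8,0],"aperture": 0}
    - {"pos": [0,-16,0],"aperture": 0}
    - {"pos": [0,-24,0],"aperture": 0}
    - {"pos": [0,-24,0],"aperture": 0}
    - {"pos": [0,-24,0],"aperture": 0}
    - {"pos": [0,-24,0],"aperture": 0}

```text
t: 2.75
tcp_pos: [452.6, -9.0, 202.6]
tool_rot: [3.141, 0.0, 0.09]
ft_force: [0.5, 0.0, 0.2]
opening: 0.3
grasp_force: 0.0
```

Run:
```python
from h import *
p,d=eyes.camera('scene');q,e=eyes.camera('top')
r=lambda a:cv2.resize(a,None,fx=5,fy=5,interpolation=cv2.INTER_CUBIC)
cv2.imwrite('pics/a3.png',np.hstack([r(p[150:260,270:350,::-1]),r(q[160:270,270:350,::-1])]))
s=monitor.sense();print(s['tcp_pos'],s['ft_force'])
```

```text
[452.55398825  -9.26882015 202.58406522] [0.19594792 0.88439046 1.19255195]
```

View pics/a3.png

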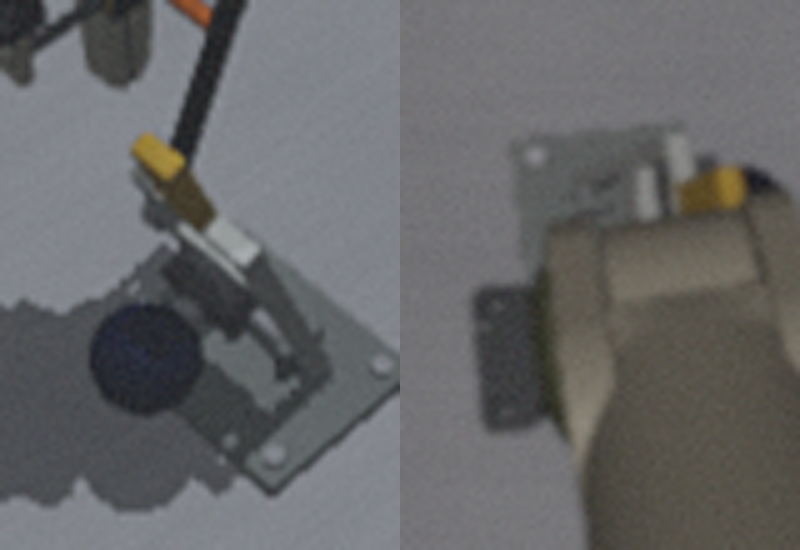

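The scene half shows the kickstand near plumb, with the lug at crop (190,10) just ahead of the finger at (120,40). It needs to go further.

Call:
jog_arm:
  motion:
    - {"pos": [0,-10,0],"aperture": 0}
    - {"pos": [0,-20,0],"aperture": 0}
    - {"pos": [0,-30,0],"aperture": 0}
    - {"pos": [0,-40,0],"aperture": 0}
    - {"pos": [0,-40,0],"aperture": 0}
    - {"pos": [0,-40,0],"aperture": 0}
    - {"pos": [0,-40,0],"aperture": 0}
    - {"pos": [0,-40,0],"aperture": 0}

```text
t: 3.52
tcp_pos: [449.0, 30.7, 202.6]
tool_rot: [3.141, 0.0, 0.089]
ft_force: [-0.2, 0.3, 0.1]
opening: 0.9
grasp_force: 0.0
```

Run:
```python
from h import *
p,d=eyes.camera('scene');q,e=eyes.camera('top')
r=lambda a:cv2.resize(a,None,fx=5,fy=5,interpolation=cv2.INTER_CUBIC)
cv2.imwrite('pics/a4.png',np.hstack([r(p[140:250,280:360,::-1]),r(q[160:270,270:350,::-1])]))
s=monitor.sense();print(s['tcp_pos'],s['ft_force'])
```

```text
[448.95673161  30.57492186 202.59433103] [ 0.31218859 -0.76012347  0.42168049]
```

View pics/a4.png

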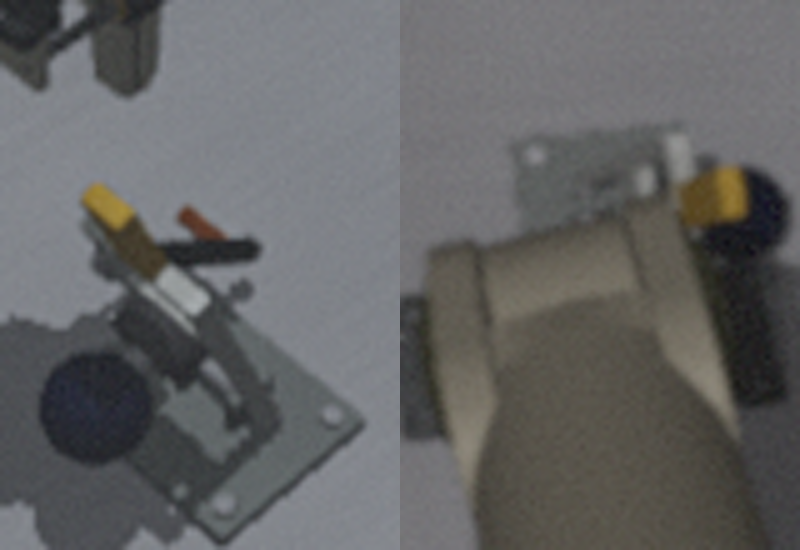

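The kickstand has dropped past centre, with the lug at crop (200,222). I'll raise the arm and check whether it is fully home.

Call:
jog_arm:
  motion:
    - {"pos": [0,0,-120],"aperture": 60}
    - {"pos": [0,0,-120],"aperture": 60}
    - {"pos": [0,0,-120],"aperture": 60}
    - {"pos": [0,0,-120],"aperture": 60}
    - {"pos": [0,0,-120],"aperture": 60}

```text
t: 4.03
tcp_pos: [449.9, 30.7, 324.5]
tool_rot: [-3.141, -0.004, 0.089]
ft_force: [-0.3, -0.4, -0.4]
opening: 29.2
grasp_force: 0.0
```

Run:
```python
from h import *
p,d=eyes.camera('scene')
b=np.load('base.npz');R,o=b['R'],b['o']
def st(x,s,out,th=.35):
    y=-s*np.sin(th)-out*np.cos(th); z=22+s*np.cos(th)-out*np.sin(th); return np.r_[R@[x,y]+o,z]
def pj(n,p):
    c=eyes.camera_info(n);q=c['world_to_cam']@np.r_[p,1];return np.round((c['fx']*q[0]/-q[2]+c['cx'],c['cy']-c['fy']*q[1]/-q[2]),1)
for al in(1.2,1.6,2,2.4,2.5,2.6): print(al,'lug',pj('scene',st(-73,100+115*np.cos(al),-115*np.sin(al))),'tip',pj('scene',st(-50,100+141*np.cos(al),-141*np.sin(al))))
hsv=cv2.cvtColor(p,cv2.COLOR_RGB2HSV);m=cv2.inRange(hsv,(4,120,60),(14,255,255));m[:150]=0;m[250:]=0;m[:,:270]=0;m[:,370:]=0
print('lug seen',cv2.connectedComponentsWithStats(m)[2:])
C=cloud('scene',d,m>0);print(np.median(C,0))
cv2.imwrite('pics/a5.png',cv2.resize(p[140:250,270:370,::-1],None,fx=5,fy=5,interpolation=cv2.INTER_CUBIC))
s=monitor.sense();print(s['tcp_pos'],s['opening'])
```

```text
1.2 lug [320.5 150.1] tip [332.  146.4]
1.6 lug [326.4 156. ] tip [338.8 153.8]
2 lug [327.5 165.9] tip [339.8 166.1]
2.4 lug [324.2 178.4] tip [335.4 181.2]
2.5 lug [322.7 181.6] tip [333.5 185.1]
2.6 lug [321.  184.9] tip [331.4 189.1]
lug seen (array([[     0,      0,    640,    400, 255974],
       [   316,    182,      9,      6,     26]], dtype=int32), array([[319.49998828, 199.50149625],
       [319.61538462, 184.76923077]]))
[447.87608286  79.44754336  45.82577315]
[448.99975594  30.64632951 322.98502219] 33.32125793944629
```

View pics/a5.png

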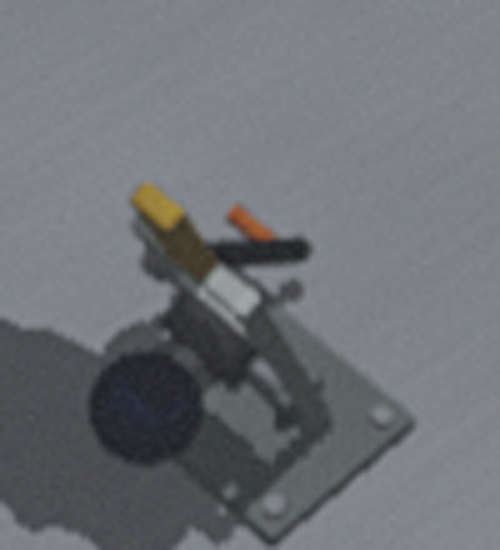

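The lug is seen at (319.6,184.8). The model puts it at (321,184.9) when fully home at 2.6 rad, so the kickstand is home and the frame still leans. Next I straddle the tab with open fingers.

Call:
jog_arm:
  motion:
    - {"pos": [39,41,0],"aperture": 62}
    - {"pos": [77,81,0],"aperture": 62}
    - {"pos": [77,81,0],"aperture": 62}
    - {"pos": [77,81,0],"aperture": 62}
    - {"pos": [77,81,35],"aperture": 62}
    - {"pos": [77,81,70],"aperture": 62}
    - {"pos": [77,81,105],"aperture": 62}
    - {"pos": [77,81,105],"aperture": 62}

```text
t: 4.75
tcp_pos: [528.4, -42.7, 210.9]
tool_rot: [-3.141, 0.012, 0.09]
ft_force: [-1.3, -0.1, 0.0]
opening: 62.0
grasp_force: 0.0
```

Run:
```python
from h import *
p,d=eyes.camera('scene');w,e=eyes.camera('wrist')
r=lambda a,k:cv2.resize(a,None,fx=k,fy=k,interpolation=cv2.INTER_CUBIC)
cv2.imwrite('pics/a6.png',np.hstack([r(p[140:260,270:350,::-1],3.333)[:400],w[:,120:,::-1]][:2]))
s=monitor.sense();print(s['tcp_pos'],s['ft_force'],s['opening'])
```

```text
[531.73455598 -42.76811236 216.3894936 ] [ 0.65901375 -0.57067463  0.03797251] 61.77614749799844
```

View pics/a6.png

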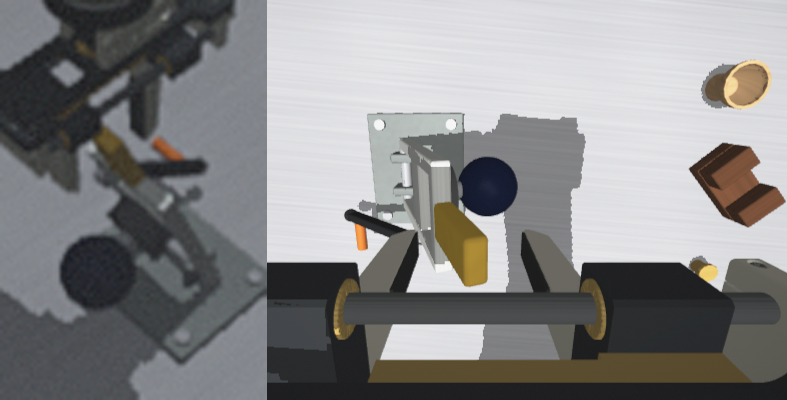

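The wrist view shows the tab (460,245) between the open fingers (410,250) and (530,250), with the kickstand and lug clear on the left. Now I push with the -y finger.

Call:
jog_arm:
  motion:
    - {"pos": [0,-8,0],"aperture": 46}
    - {"pos": [0,-18,0],"aperture": 46}
    - {"pos": [0,-28,0],"aperture": 46}
    - {"pos": [0,-38,0],"aperture": 46}
    - {"pos": [0,-48,0],"aperture": 46}
    - {"pos": [0,-58,0],"aperture": 46}
    - {"pos": [0,-66,0],"aperture": 46}
    - {"pos": [0,-74,0],"aperture": 46}
  grip_force: 12

```text
t: 5.52
tcp_pos: [526.0, 32.3, 217.7]
tool_rot: [-3.141, 0.0, 0.091]
ft_force: [0.4, -0.9, 1.2]
opening: 46.1
grasp_force: 0.6
```

Call:
jog_arm:
  motion:
    - {"pos": [0,-6,0],"aperture": 46}
    - {"pos": [0,-11,0],"aperture": 46}
    - {"pos": [0,-15,0],"aperture": 46}
    - {"pos": [0,-17,0],"aperture": 46}
    - {"pos": [0,-17,0],"aperture": 46}

```text
t: 5.93
tcp_pos: [524.6, 48.2, 217.4]
tool_rot: [-3.142, 0.0, 0.09]
ft_force: [0.7, -0.4, -0.1]
opening: 46.2
grasp_force: 0.3
```

Run:
```python
from h import *
w,e=eyes.camera('wrist')
cv2.imwrite('pics/a7.png',w[:,:,::-1])
s=monitor.sense();print(s['tcp_pos'],s['ft_force'],s['opening'])
```

```text
[524.67383527  47.8500174  217.45133317] [ 0.39494569 -0.49343445 -0.67865075] 46.07459444452564
```

View pics/a7.png

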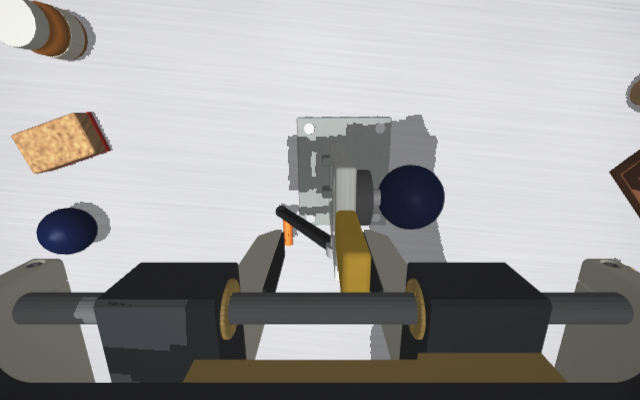

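The -y pad at (385,255) is against the tab at (352,250), and the frame is nearly upright. I'll creep forward until the stop pushes back.

Call:
jog_arm:
  motion:
    - {"pos": [0,-2,0],"aperture": 46}
    - {"pos": [0,-3,0],"aperture": 46}
    - {"pos": [0,-3,0],"aperture": 46}

```text
t: 6.23
tcp_pos: [524.4, 50.3, 217.5]
tool_rot: [3.141, 0.0, 0.089]
ft_force: [0.2, -2.9, -0.1]
opening: 46.0
grasp_force: 1.3
```

Call:
jog_arm:
  motion:
    - {"pos": [0,-2,0],"aperture": 46}
    - {"pos": [0,-3,0],"aperture": 46}
    - {"pos": [0,-3,0],"aperture": 46}

```text
t: 6.48
tcp_pos: [524.4, 50.4, 217.5]
tool_rot: [3.138, 0.0, 0.087]
ft_force: [1.6, -12.3, -1.2]
opening: 46.2
grasp_force: 6.2
```

Call:
jog_arm:
  motion:
    - {"pos": [0,-1,0],"aperture": 46}
    - {"pos": [0,-2,0],"aperture": 46}
    - {"pos": [0,-2,0],"aperture": 46}

```text
t: 6.73
tcp_pos: [524.5, 50.5, 217.4]
tool_rot: [3.136, 0.0, 0.086]
ft_force: [3.2, -18.1, -2.0]
opening: 46.5
grasp_force: 9.4
```

The frame is on its upright stop (TCP y stays at 50.4 while the force rises). I'll now centre and close on the tab, keeping the -y pad pressed against it.

Call:
jog_arm:
  motion:
    - {"pos": [0,2,0],"aperture": 41}
    - {"pos": [0,5,0],"aperture": 36}
    - {"pos": [0,7.5,0],"aperture": 30}
    - {"pos": [0,10,0],"aperture": 25}
    - {"pos": [0,13,0],"aperture": 19}
    - {"pos": [0,16,0],"aperture": 13}
    - {"pos": [0,18,0],"aperture": 9}
    - {"pos": [0,19,0],"aperture": 8}
  grip_force: 15

```text
t: 7.4
tcp_pos: [525.9, 34.4, 217.5]
tool_rot: [3.14, 0.0, 0.087]
ft_force: [0.5, -6.2, -0.5]
opening: 14.3
grasp_force: 15.0
```

Call:
jog_arm:
  motion:
    - {"aperture": 8}
    - {"aperture": 8}
    - {"aperture": 8}
    - {"aperture": 8}

```text
t: 7.73
tcp_pos: [525.9, 34.4, 217.5]
tool_rot: [3.139, 0.0, 0.088]
ft_force: [1.6, -9.3, -1.3]
opening: 14.0
grasp_force: 15.0
```

Run:
```python
from h import *
p,d=eyes.camera('scene');w,e=eyes.camera('wrist')
r=lambda a,k:cv2.resize(a,None,fx=k,fy=k,interpolation=cv2.INTER_CUBIC)
cv2.imwrite('pics/a8.png',np.hstack([r(p[140:260,290:370,::-1],3.334)[:400],w[:,120:,::-1]]))
s=monitor.sense();print(s['tcp_pos'],s['ft_force'],s['opening'],s['grasp_force'])
```

```text
[525.88558106  34.37628082 217.48998508] [ 0.94457844 -9.01315015 -1.19632256] 13.763152190799005 14.992245733737946
```

View pics/a8.png

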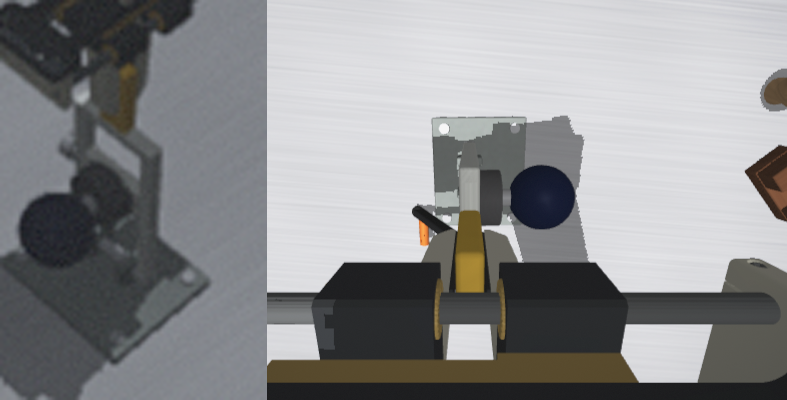

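The tab is held at 14 mm opening with 15 N, and the frame looks upright. The lug is visible at wrist crop (423,232). I'll check it against the model before handing in.

Run:
```python
from h import *
b=np.load('base.npz');R,o=b['R'],b['o']-[0,1]
c=eyes.camera_info('wrist');w,d=eyes.camera('wrist')
for al in(2.3,2.5,2.6):
    q=c['world_to_cam']@np.r_[R@[-73,115*np.sin(al)]+o,122+115*np.cos(al),1]
    print(al,c['fx']*q[0]/-q[2]+c['cx'],c['cy']-c['fy']*q[1]/-q[2])
hsv=cv2.cvtColor(w,cv2.COLOR_RGB2HSV);m=cv2.inRange(hsv,(4,150,90),(14,255,255));m[:,:480]=0;m[:,:]*=1
m[:]=0;m[200:260,520:580]=cv2.inRange(hsv,(4,150,90),(14,255,255))[200:260,520:580]
C=cloud('wrist',d,m>0);v,u=np.nonzero(m);print(u.mean(),v.mean(),np.median(C,0),'expected',np.r_[R@[-73,115*np.sin(2.6)]+o,122+115*np.cos(2.6)])
```

```text
2.3 251.52364848452567 238.26903218001337
2.5 267.56801817291836 233.23979352912525
2.6 275.8050155166481 231.2678101104877
nan nan nan expected [448.18575019  87.13847072  23.45779336]<stdin>:9: RuntimeWarning: Mean of empty slice.
  ret = ret.dtype.type(ret / rcount)
  return _methods._mean(a, axis=axis, dtype=dtype,
```

My search window was in the wrong place, but the picture is enough. Crop (423,232) is wrist pixel (276,232), and the model predicts (275.8,231.3) for 2.6 rad upright. The kickstand is home and the frame is upright and held, so I'm handing in.

```bash
python3 -c "
from bench import env
print(env.close_job())"
```

```text
the job is handed in; nothing more can be done
None
```

I flipped the kickstand over centre and fully home while the frame leaned, then raised the frame to its upright stop; the job is handed in with the fingers still holding the grip tab at 15 N and the loose things untouched.

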